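Make up a fitting kit in the workshop tray

TASK

Make up one fitting kit in the wooden tray: put the toothed sprocket in the round dish, the six-sided nut in the square dish and the pin with the eye in the long dish, each lying flat on the dish's floor, inside the rim and the same way up as it lies now. Leave the look-alikes (the wheel without teeth, the four-sided nut and the pin with the T-shaped head) where they lie on the bench.

Things in the scene. Friction and masses are not known exactly. Their poses are not given: they have to be found in the camera images.
- sprocket: Small toothed sprocket lying flat, hub up: toothed plate 60 mm across the 12 tooth tips, 46 mm across the roots, 8 mm thick, with a round hub 26 mm in diameter rising from it to 24 mm height. Origin at the centre of its underside, z up through the hub. Bare dark steel, about 0.2 kg, loose; lift it by the hub.
- plain_wheel: Look-alike that stays: a wheel of the same size and hub as the sprocket but with a smooth round edge, no teeth (60 mm across, plate 8 mm, hub 26 mm in diameter up to 24 mm). Origin at the centre of its underside. Dark steel, loose.
- hex_nut: Six-sided nut lying flat, 46 mm across flats, 53 mm across corners, 22 mm high, with a 30 mm hole. Origin at the centre of its underside, z up; the y axis is perpendicular to a pair of flats (so are the directions 60 degrees either way from it). Dark steel, about 0.18 kg, loose.
- square_nut: Look-alike that stays: a four-sided nut, 46 x 46 mm, 22 mm high, with a round hole 30 mm wide. Origin at the centre of its underside. Dark steel, loose.
- eye_pin: Pin with an eye, lying flat, 114 mm long over all: a round shank 16 mm in diameter along x, ending at x = +57 mm, and at the other end a flat ring (eye) 40 mm across, 16 mm thick, with a 22 mm hole, its centre at x = -37 mm. Origin at mid-length on the underside, z up; the shank can be gripped across y at the origin (centre of mass within 10 mm of it). Dark steel, about 0.21 kg, loose.
- tee_pin: Look-alike that stays: a pin of the same length (114 mm) and shank (16 mm) as the eye pin, but with a solid cross-bar head, 16 x 40 x 16 mm, at its -x end instead of an eye. Origin at mid-length on the underside. Dark steel, loose.
- round_dish: Round metal dish, 84 mm outside, 78 mm inside. Fixed in the tray, in any of its three places. Origin at the centre of its underside, 8 mm above the bench; axes parallel to the tray's; floor 3 mm thick (inner floor 11 mm above the bench), wall 3 mm, rim 10 mm above its underside.
- square_dish: Square metal dish, 76 x 76 mm outside, 70 x 70 mm inside. Fixed in the tray, in any of its three places. Origin at the centre of its underside, 8 mm above the bench; axes parallel to the tray's; floor 3 mm thick (inner floor 11 mm above the bench), wall 3 mm, rim 10 mm above its underside.
- long_dish: Long metal dish, 140 mm along its x by 72 mm along its y outside, 134 x 66 mm inside; the eye pin goes in lengthwise, either way round. Fixed in the tray, in any of its three places. Origin at the centre of its underside, 8 mm above the bench; axes parallel to the tray's; floor 3 mm thick (inner floor 11 mm above the bench), wall 3 mm, rim 10 mm above its underside.
- tray: Wooden tray that holds the three dishes in a row, fixed to the bench, 166 mm along x by 280 mm along y; base 8 mm thick, rim 8 mm thick and 22 mm above the bench. The dish centres lie on its y axis at -87, 0 and +87 mm. Origin at the centre of its underside, z up.
Mind the look-alikes: they are no part of the job. What is shaped like the sprocket but green or turquoise is not meant.

How it is judged:
By the outcome, as a careful person would: the job done as asked, in the order asked, and still so for the second after the job is handed in, with the robot touching nothing.
It also fails if it takes over 88 s, if anything falls off the work surface, if the arm or the gripper's body presses on something with over 40 N, if the wrist force passes 120 N, or if a joint passes its speed limit or range.

ROBOT

A 6-joint arm with a two-finger parallel gripper is mounted at the origin on the work surface. World frame = base frame: x ahead of the robot, y to its left, z up, the work surface at z = 0. Lengths are in m, angles in rad, forces in N, time in s.
With the tool pointing down it reaches from about 0.375 to 0.9 m from the base axis. Payload 3.1 kg.
Tool frame: the origin (TCP) lies between the finger pads; the fingertips stand manip.finger_overhang ahead of it and the grasp point (between the pads) lies 5 mm behind it (manip.finger_overhang is the distance from the TCP to the fingertips, in m); z points along the fingers, y is the line along which they close (so a half turn about z gives the same grasp; the last joint's range is limited). The gripper opens to 85 mm and grips with 20 to 120 N. Pads are 22 mm wide; open, the fingers measure 114 mm over their backs; the gripper's body (76 mm by 85 mm) begins 54 mm behind the grasp point. The pads swing forward as they close: fully open they stand 13 mm farther back than shut.
Start: joints at [1.111, 0.527, 1.433, -0, 1.181, -0.178], TCP at [0.173, 0.601, 0.245] pointing down, gripper open.
Joint ranges: [-3.08, 3.08], [-0.75, 2.2], [0.22, 2.44], [-1.43, 4.57], [0, 2.65], [-2.85, 2.85]. Speed limits (rad/s): [2.79, 2.79, 3.14, 3.14, 3.14, 3.14].

INTERFACE

Orientations are given as a unit quaternion [x, y, z, w].
In Python, from station import manip gives the robot as it stands.
- The arm moves only by the tool drive_tool, never from a script. Its argument "plan" is a list of rows, each a list of 7 numbers: the shift along the tool's x, y, z in m, then the turn, a rotation vector about the tool's x, y, z in degrees, then the opening, from -1 (shut) to 1 (fully open). In form: [[x, y, z, wx, wy, wz, gripper], ...]. A call has 1 to 10 rows; each row shifts and turns the commanded pose from where the row before left it, along the tool's axes as they then stand; what a row does not reach is not made up. A row lasts 1/10 s, in which the tool goes at most 50 mm and 8.59 degrees, less where a joint would pass 70% of its speed; a pose out of reach is approached as far as the arm can. A call is refused whole if a number of a shift passes 0.05 or a number of a turn 8.59, either way. A call with a gripper value outside its range is refused whole. The fingers move at their own pace and stop on an object; "newtons" is the grip in N (left out, the last holds). Time passes only in rows, so rows that do not move let the fingers close. It gives the time, the measured TCP pose, the force, the opening and the grip force at its end, in the units of the state.
- manip.sense(): the state, without advancing time (a new reading comes with each control period).
- manip.snapshot(name): name is "scene" or "top" or "wrist"; returns a dict with "image" (400x640x3 uint8, red, green, blue), "z_map" (400x640 float32, m along the optical axis (not along the pixel's ray), 0 where there is no reading), "fov_y" (degrees; the focal length in pixels is half the picture's height over the tangent of half this angle, whatever the lens; pixels are square), "cx", "cy" (the principal point, pixels), "k1" (the pictures are not rectified: a ray, as slopes to the right and down, at radius r is drawn at 1 + k1 r^2 times it, then the intrinsics apply), "extrinsics" (4x4, takes a point from camera to world coordinates); the wrist camera has in their place "mount" (4x4, takes a point from camera to tool coordinates, whose origin is the TCP and whose axes are the flange's). Camera axes: x right, y up, looking along -z (the intrinsics and any distortion apply to the point x, -y, -z); pixel columns grow to the right and rows downward; lengths in m; the calibration is good to about 2 mm. A picture is of the moment at which its call begins: read the wrist's pose just before it.
- manip.sign_off(): hands the job in; it is judged then, once.
The state is a dict: "t": time; "q": joint angles; "qd": joint speeds; "tau": joint torques, N m; "tcp_pos": TCP position; "tool_rot": TCP orientation; "force": force on the tool from outside, world axes, zero at the start; "ft_torque": the same for the moment, N m; "finger_gap": opening from 0.0 (shut) to 1.0 (fully open); "gripper_force": force on a finger pad.
Only numpy, scipy, OpenCV 4.12 (cv2) and the standard library are available. Lean on these libraries where they do the work, as an engineer would, in place of code of your own. Each camera call takes 0.05 s, during which the arm holds its last target. There are 200 camera calls.

## Working session

There is one attempt and no reset: what is moved stays moved. The work goes in short steps, Python scripts to look and compute and a tool call to move; the robot and the scene stay as the last step left them, time stands still between calls to the robot, and variables do not carry over. Pictures are saved under pics/ and viewed, at most 14 in all, crops included, and the job is handed in when it is done.

Besides the shell and the picture viewer there is one more tool, called after "Emit:" as a command line: name --pt "numbers of a row" for each row, then --argument value for the rest. drive_tool: Moves the arm, as the interface text tells. Its arguments: {"type":"object","properties":{"plan":{"type":"array"},"newtons":{"type":"number"}},"required":["plan"]}

```bash
ls; mkdir -p pics; cat > h.py <<'E'
import numpy as np, cv2
from station import manip
def snap(name):
    s=manip.sense(); d=manip.snapshot(name); d['s']=s; return d
def save(d,fn): cv2.imwrite('pics/'+fn, d['image'][:,:,::-1])
def T(d):
    if 'extrinsics' in d: return np.array(d['extrinsics'])
    from scipy.spatial.transform import Rotation as R
    t=np.eye(4); t[:3,:3]=R.from_quat(d['s']['tool_rot']).as_matrix(); t[:3,3]=d['s']['tcp_pos']
    return t@np.array(d['mount'])
def K(d):
    f=200/np.tan(np.radians(d['fov_y'])/2); return np.array([[f,0,d['cx']],[0,f,d['cy']],[0,0,1.]])
def slopes(d,uv):
    uv=np.atleast_2d(uv).astype(float); k=K(d); p=(uv-[k[0,2],k[1,2]])/k[0,0]; q=p.copy()
    for _ in range(30): q=p/(1+d['k1']*(q**2).sum(1,keepdims=True))
    return q
def ray(d,uv):
    q=slopes(d,uv); t=T(d); v=np.c_[q[:,0],-q[:,1],-np.ones(len(q))]@t[:3,:3].T
    return t[:3,3],v
def plane(d,uv,z):
    o,v=ray(d,uv); return o+v*((z-o[2])/v[:,2])[:,None]
def cloud(d):
    v,u=np.mgrid[:400,:640]; uv=np.c_[u.ravel(),v.ravel()]; q=slopes(d,uv); z=d['z_map'].ravel()
    t=T(d); P=np.c_[q[:,0]*z,-q[:,1]*z,-z]@t[:3,:3].T+t[:3,3]; P[z==0]=np.nan
    return P.reshape(400,640,3)
def proj(d,P):
    t=np.linalg.inv(T(d)); c=np.atleast_2d(P)@t[:3,:3].T+t[:3,3]; q=np.c_[c[:,0],-c[:,1]]/-c[:,2:]
    q=q*(1+d['k1']*(q**2).sum(1,keepdims=True)); k=K(d); return q*k[0,0]+[k[0,2],k[1,2]]
E
python3 - <<'E'
from h import *
s=manip.sense(); print(s, manip.finger_overhang)
for n in('scene','top','wrist'):
    d=snap(n); save(d,n+'0.png'); print(n,d['fov_y'],d['cx'],d['cy'],d['k1'],T(d).round(3).tolist())
    np.save(n+'0.npy',d,allow_pickle=True)
E
```

```text
pics
{'t': 0.0, 'q': array([ 1.11153370e+00,  5.28493071e-01,  1.43389049e+00,  1.85686940e-05,
        1.18137303e+00, -1.78527084e-01]), 'qd': array([-3.63261167e-05, -1.24009481e-03, -2.61430542e-04, -1.21485869e-03,
       -2.42024602e-04,  1.04710420e-03]), 'tau': array([ 2.10742459e-03, -4.42339754e+01, -1.78032660e+01, -2.06795681e-05,
        8.32743739e-03,  2.51570391e-06]), 'tcp_pos': array([0.17284439, 0.59992485, 0.2443208 ]), 'tool_rot': array([ 1.39910696e-01,  9.90163535e-01, -1.02472478e-03, -3.47367788e-04]), 'force': array([-0.26284528,  0.54088419, -0.41768055]), 'ft_torque': array([-0.0299203 , -0.05386197,  0.00263136]), 'gripper_force': 0.0, 'finger_gap': 0.9983741738141755} 0.014
scene 53.862477949960414 320.0717949627655 199.79754357641158 -0.013294323066850343 [[0.461, -0.755, 0.466, 0.918], [0.887, 0.401, -0.228, -0.191], [-0.015, 0.519, 0.855, 0.75], [0.0, 0.0, 0.0, 1.0]]
top 46.581300012355825 316.1024899882405 198.93453489902308 0.003847007809456575 [[0.026, 0.995, -0.096, 0.427], [-1.0, 0.027, 0.011, 0.01], [0.014, 0.096, 0.995, 1.105], [0.0, 0.0, 0.0, 1.0]]
wrist 64.20497489555179 325.3016865290565 205.5068223461204 -0.033063374803718716 [[0.278, -0.916, -0.288, 0.101], [0.961, 0.265, 0.086, 0.622], [-0.002, -0.3, 0.954, 0.374], [0.0, 0.0, 0.0, 1.0]]
```

View pics/top0.png

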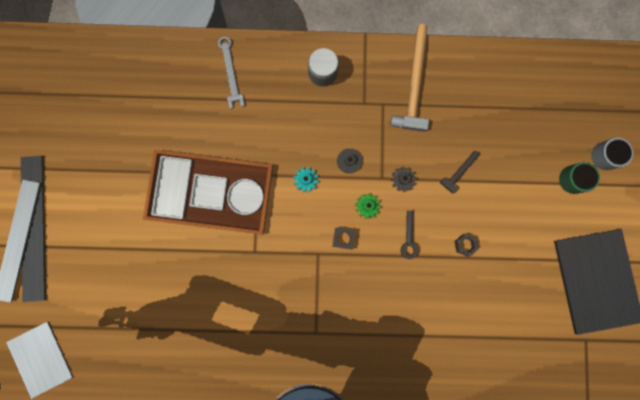

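View pics/scene0.png

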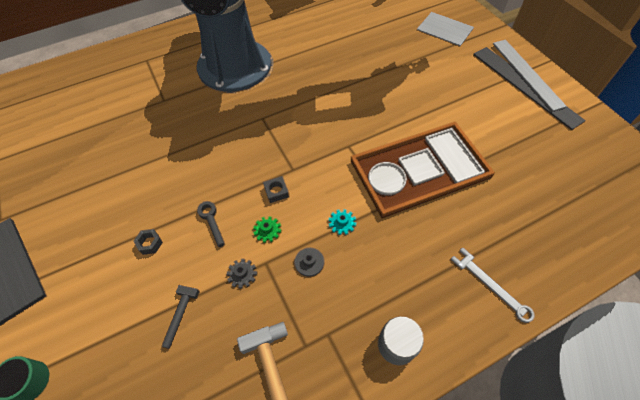

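The top view shows the tray at (210,190), with the long dish at (172,187), the square at (209,191) and the round at (246,196). The sprocket is at (404,179), the eye pin at (410,235) with its eye down at (410,250), and the hex nut at (467,244). The look-alikes are at (350,160), (345,238) and (460,172). The scene view agrees, with the sprocket at (241,273), the nut at (148,241) and the eye pin at (211,224).

```bash
cat > m.py <<'E'
from h import *
D={n:np.load(n+'0.npy',allow_pickle=True).item() for n in('scene','top')}
def blobs(d,kind):
    h=cv2.cvtColor(d['image'],cv2.COLOR_RGB2HSV)
    m=((h[...,1]<90)&(h[...,2]<110)) if kind=='dark' else ((h[...,1]<60)&(h[...,2]>150))
    m=m.astype(np.uint8)
    n,l,st,c=cv2.connectedComponentsWithStats(m,connectivity=4)
    return l,st,c
px={'sprocket':((404,179),(241,273)),'hex':((467,244),(148,241)),'pin':((410,235),(211,224)),'wheel':((350,160),(309,262)),'sq':((345,238),(276,189)),'tee':((460,172),(180,315))}
dp={'long':((172,187),(455,155)),'square':((209,191),(421,166)),'round':((246,196),(387,179))}
def tri(rays):
    A=np.zeros((3,3));b=np.zeros(3)
    for o,v in rays:
        v=v/np.linalg.norm(v);M=np.eye(3)-np.outer(v,v);A+=M;b+=M@o
    return np.linalg.solve(A,b)
C={n:cloud(D[n]) for n in D}
for kind,tab in(('dark',px),('light',dp)):
    B={n:blobs(D[n],kind) for n in D}
    for name,pp in tab.items():
        rs=[];out=[]
        for n,p in zip(('top','scene'),pp):
            l,st,c=B[n]; d2=((c-p)**2).sum(1); d2[st[:,4]<60]=1e9; i=d2.argmin()
            o,v=ray(D[n],c[i]); rs.append((o,v[0])); P=C[n][l==i]
            P=P[np.isfinite(P[:,0])]
            zt=np.percentile(P[:,2],[5,50,95]); hi=P[P[:,2]>zt[2]-.006]
            out.append((n,c[i].round(1).tolist(),int(st[i,4]),'z%',zt.round(4).tolist(),'hi c',((hi.min(0)+hi.max(0))/2).round(4).tolist(),'mean',hi.mean(0).round(4).tolist()))
        print(name,'tri',tri(rs).round(4)); [print('   ',*x) for x in out]
E
python3 m.py
```

```text
sprocket tri [ 5.886e-01 -2.112e-01  3.000e-04]
    top [403.5, 178.7] 364 z% [0.0049, 0.0096, 0.0264] hi c [0.5892, -0.2102, 0.0249] mean [0.5884, -0.2098, 0.0245]
    scene [241.2, 273.4] 564 z% [0.0047, 0.0086, 0.0251] hi c [0.5905, -0.2095, 0.0233] mean [0.591, -0.2096, 0.0238]
hex tri [ 0.4347 -0.3596  0.0085]
    top [466.7, 244.7] 218 z% [0.0105, 0.0223, 0.0258] hi c [0.434, -0.3568, 0.0239] mean [0.4349, -0.3565, 0.0231]
    scene [147.5, 241.4] 416 z% [0.0039, 0.02, 0.0237] hi c [0.4381, -0.3569, 0.0216] mean [0.439, -0.3574, 0.0216]
pin tri [ 0.4491 -0.225   0.0065]
    top [409.3, 237.0] 306 z% [0.0111, 0.0159, 0.0196] hi c [0.4562, -0.2234, 0.0176] mean [0.4478, -0.2235, 0.0167]
    scene [210.8, 220.7] 420 z% [0.006, 0.0151, 0.0175] hi c [0.4592, -0.2241, 0.0155] mean [0.4548, -0.224, 0.0154]
wheel tri [ 6.296e-01 -7.980e-02  5.000e-04]
    top [349.2, 160.4] 460 z% [0.006, 0.0093, 0.026] hi c [0.6286, -0.0797, 0.0251] mean [0.6289, -0.0799, 0.025]
    scene [308.8, 261.7] 651 z% [0.0057, 0.0087, 0.0251] hi c [0.631, -0.0786, 0.0234] mean [0.6317, -0.0792, 0.024]
sq tri 
[... 615 characters left out ...]
c [0.5517, 0.3387, 0.0176] mean [0.5502, 0.3348, 0.0144]
    scene [453.4, 155.8] 1303 z% [0.0099, 0.0121, 0.019] hi c [0.553, 0.3366, 0.0174] mean [0.5575, 0.3334, 0.0158]
square tri [0.5433 0.2521 0.0112]
    top [208.7, 191.8] 979 z% [0.0085, 0.0121, 0.0195] hi c [0.5429, 0.2523, 0.0187] mean [0.5413, 0.2517, 0.0165]
    scene [420.7, 166.0] 836 z% [0.0098, 0.0122, 0.0197] hi c [0.5448, 0.2504, 0.018] mean [0.5465, 0.2481, 0.0176]
round tri [0.5352 0.1635 0.0119]
    top [246.2, 196.2] 863 z% [0.0085, 0.0119, 0.0168] hi c [0.5346, 0.1624, 0.0171] mean [0.5352, 0.1615, 0.0133]
    scene [386.4, 178.2] 818 z% [0.0095, 0.0119, 0.019] hi c [0.5369, 0.165, 0.0174] mean [0.5391, 0.1617, 0.0164]
```

Emit:
drive_tool --pt "-0.033 -0.035 0 0 0 0 1" --pt "-0.033 -0.035 0 0 0 0 1" --pt "-0.033 -0.035 0 0 0 0 1" --pt "-0.033 -0.035 0 0 0 0 1" --pt "-0.033 -0.035 0 0 0 0 1" --pt "-0.033 -0.035 0 0 0 0 1" --pt "-0.033 -0.035 0 0 0 0 1" --pt "-0.033 -0.035 0 0 0 0 1" --pt "-0.033 -0.035 0 0 0 0 1" --pt "-0.033 -0.035 0 0 0 0 1"

```text
t: 1.15
tcp_pos: [0.3937, 0.171, 0.2454]
tool_rot: [0.14, 0.99, 0.0, 0.0]
force: [0.9, 0.1, -0.6]
finger_gap: 0.998
gripper_force: 0.0
```

Emit:
drive_tool --pt "-0.033 -0.035 0.01 0 0 0 1" --pt "-0.033 -0.035 0.01 0 0 0 1" --pt "-0.033 -0.035 0.01 0 0 0 1" --pt "-0.033 -0.035 0.01 0 0 0 1" --pt "-0.033 -0.035 0.01 0 0 0 1" --pt "-0.033 -0.035 0.01 0 0 0 1" --pt "-0.033 -0.035 0.01 0 0 0 1" --pt "-0.033 -0.035 0.01 0 0 0 1" --pt "-0.033 -0.035 0.01 0 0 0 0.2" --pt "0 0 0 0 0 0 0.2"

```text
t: 2.15
tcp_pos: [0.5939, -0.2187, 0.1537]
tool_rot: [0.142, 0.99, -0.001, 0.002]
force: [0.2, 0.8, -0.1]
finger_gap: 0.689
gripper_force: 0.0
```

```bash
python3 - <<'E'
from h import *
d=snap('wrist'); save(d,'w1.png'); np.save('w1.npy',d,allow_pickle=True)
s=d['s'];print(s['t'],s['tcp_pos'],s['tool_rot'],s['qd'].round(3),s['q'].round(2),s['finger_gap'])
print(proj(d,[[.59,-.21,.024],[.59,-.21,0]]))
E
```

```text
2.15 [ 0.59393534 -0.21867187  0.15370661] [ 0.14240692  0.98980554 -0.00142191  0.00179781] [ 0.056 -0.053  0.109  0.04   0.055  0.026] [-0.53  0.65  1.5  -0.    1.   -1.81] 0.6893436275934974
[[333.54454412 191.01542121]
 [332.96673804 184.1384809 ]]
```

View pics/w1.png

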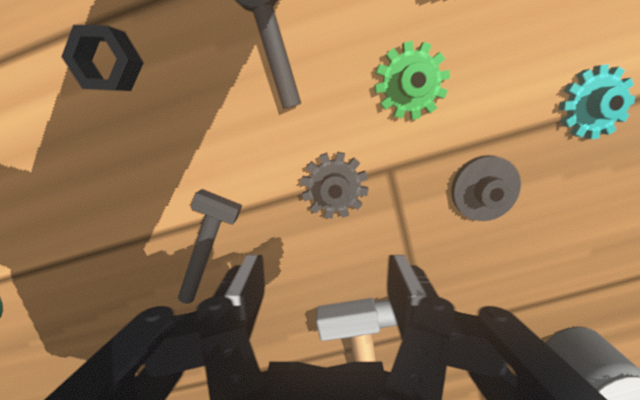

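The wrist view shows the sprocket at (334,187) with its hub top near (335,190). The prediction was (333.5,191), so the calibration agrees. The plain wheel is at (487,188), the nut at (103,57) and the tee pin at (205,245).

Emit:
drive_tool --pt "0.001 0.002 0.03 0 0 0 0.2" --pt "0 0 0.03 0 0 0 0.2" --pt "0 0 0 0 0 0 0.2" --pt "0 0 0 0 0 0 0.2"

```text
t: 2.6
tcp_pos: [0.5903, -0.2088, 0.0954]
tool_rot: [0.139, 0.99, 0.0, -0.001]
force: [0.5, 0.8, 0.2]
finger_gap: 0.596
gripper_force: 0.0
```

```bash
cat > hub.py <<'E'
from h import *
import sys
ds=[np.load('w1.npy',allow_pickle=True).item()]
d=snap('wrist'); save(d,'w2.png'); np.save('w2.npy',d,allow_pickle=True); ds.append(d)
s=d['s'];print(s['t'],s['tcp_pos'],s['qd'].round(3))
for d in ds:
    c=cloud(d); r=np.hypot(c[...,0]-.59,c[...,1]+.21)
    m=(c[...,2]>.018)&(r<.03); v,u=np.nonzero(m)
    (a,b),rad=cv2.minEnclosingCircle(np.c_[u,v].astype(np.float32))
    e=cv2.fitEllipse(cv2.findContours(m.astype(np.uint8),0,1)[0][0])
    print(len(u),(a,b),rad,e,plane(d,[e[0]],.024),np.nanmedian(c[m],0))
    p=(c[...,2]>.003)&(r<.04);v,u=np.nonzero(p);ct=np.c_[u,v].astype(np.float32);print('plate',plane(d,[cv2.minEnclosingCircle(ct)[0]],.006))
    d['e']=e[0]
from m import tri
E
python3 hub.py; sed -i '/^from m/d' hub.py
```

```text
2.6 [ 0.59033478 -0.20879522  0.09538469] [-0.003 -0.029 -0.037 -0.001 -0.007 -0.   ]
13085 (332.0, 314.02911376953125) 138.2066650390625 ((341.0099792480469, 339.5169982910156), (149.4033966064453, 217.971923828125), 84.2071304321289) [[ 0.73825022 -0.24471673  0.024     ]] [ 0.58547705 -0.20110188  0.21896786]
plate [[ 0.70500043 -0.25020912  0.006     ]]
14574 (325.5, 331.51019287109375) 128.62796020507812 ((321.3597412109375, 336.8251037597656), (160.55340576171875, 207.4379425048828), 92.73811340332031) [[ 0.67844013 -0.23666328  0.024     ]] [ 0.5802893  -0.21050497  0.15985821]
plate [[ 0.67134995 -0.23132338  0.006     ]]
sprocket tri [ 5.886e-01 -2.112e-01  3.000e-04]
    top [403.5, 178.7] 364 z% [0.0049, 0.0096, 0.0264] hi c [0.5892, -0.2102, 0.0249] mean [0.5884, -0.2098, 0.0245]
    scene [241.2, 273.4] 564 z% [0.0047, 0.0086, 0.0251] hi c [0.5905, -0.2095, 0.0233] mean [0.591, -0.2096, 0.0238]
hex tri [ 0.4347 -0.3596  0.0085]
    top [466.7, 244.7] 218 z% [0.0105, 0.0223, 0.0258] hi c [0.434, -0.3568, 0.0239] mean [0.4349, -0.3565, 0.0231]
    scene [147.5, 241.4] 416 
[... 1253 characters left out ...]
c [0.5517, 0.3387, 0.0176] mean [0.5502, 0.3348, 0.0144]
    scene [453.4, 155.8] 1303 z% [0.0099, 0.0121, 0.019] hi c [0.553, 0.3366, 0.0174] mean [0.5575, 0.3334, 0.0158]
square tri [0.5433 0.2521 0.0112]
    top [208.7, 191.8] 979 z% [0.0085, 0.0121, 0.0195] hi c [0.5429, 0.2523, 0.0187] mean [0.5413, 0.2517, 0.0165]
    scene [420.7, 166.0] 836 z% [0.0098, 0.0122, 0.0197] hi c [0.5448, 0.2504, 0.018] mean [0.5465, 0.2481, 0.0176]
round tri [0.5352 0.1635 0.0119]
    top [246.2, 196.2] 863 z% [0.0085, 0.0119, 0.0168] hi c [0.5346, 0.1624, 0.0171] mean [0.5352, 0.1615, 0.0133]
    scene [386.4, 178.2] 818 z% [0.0095, 0.0119, 0.019] hi c [0.5369, 0.165, 0.0174] mean [0.5391, 0.1617, 0.0164]
```

View pics/w2.png

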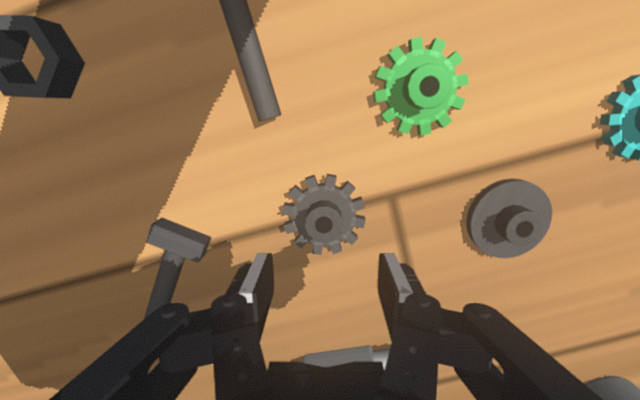

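The second wrist view shows the sprocket at (323,215) with its hub top near (323,222), clear of the fingers. My mask also caught the fingers, so I'll bound its height and triangulate.

```bash
cat >> h.py <<'E'
def tri(rays):
    A=np.zeros((3,3));b=np.zeros(3)
    for o,v in rays:
        v=v.ravel()/np.linalg.norm(v);M=np.eye(3)-np.outer(v,v);A+=M;b+=M@o
    return np.linalg.solve(A,b)
def big(m):
    n,l,st,c=cv2.connectedComponentsWithStats(m.astype(np.uint8)); i=1+st[1:,4].argmax(); return (l==i).astype(np.uint8)
E
python3 - <<'E'
from h import *
rs=[]
for n in('w1','w2'):
    d=np.load(n+'.npy',allow_pickle=True).item()
    c=cloud(d); r=np.hypot(c[...,0]-.59,c[...,1]+.21)
    m=big((c[...,2]>.017)&(c[...,2]<.04)&(r<.03)); e=cv2.fitEllipse(cv2.findContours(m,0,1)[0][0])
    rs.append(ray(d,[e[0]])); P=c[m>0]
    p=big((c[...,2]>.003)&(c[...,2]<.04)&(r<.04)&(d['image'].max(2)<130)); v,u=np.nonzero(p)
    print(e,plane(d,[e[0]],.022),np.nanmedian(P,0),'plate',plane(d,[cv2.minEnclosingCircle(np.c_[u,v].astype(np.float32))[0]],.008))
print(tri(rs))
E
```

```text
((334.43902587890625, 190.23963928222656), (29.55556297302246, 30.269248962402344), 0.2637123763561249) [[ 0.59009275 -0.20919492  0.022     ]] [ 0.58948094 -0.20906005  0.02453623] plate [[ 0.58950452 -0.20907334  0.008     ]]
((323.63958740234375, 221.9101104736328), (37.06956100463867, 37.901206970214844), 174.94692993164062) [[ 0.5899971  -0.20919675  0.022     ]] [ 0.58903457 -0.20892567  0.02454897] plate [[ 0.5891839  -0.20922678  0.008     ]]
[ 0.5902692  -0.20925307  0.0212754 ]
```

Emit:
drive_tool --pt "0 0 0.03 0 0 0 0.2" --pt "0 0 0.03 0 0 0 0.2" --pt "0 0 0.01 0 0 0 0.2" --pt "0 0 0 0 0 0 0.2" --pt "0 0 0 0 0 0 -1" --pt "0 0 0 0 0 0 -1" --pt "0 0 0 0 0 0 -1" --pt "0 0 0 0 0 0 -1" --pt "0 0 0 0 0 0 -1" --pt "0 0 0 0 0 0 -1" --newtons 50

```text
t: 3.65
tcp_pos: [0.5922, -0.2106, 0.0275]
tool_rot: [0.14, 0.99, -0.001, 0.002]
force: [-0.5, 0.4, 6.1]
finger_gap: 0.272
gripper_force: 48.9
```

Emit:
drive_tool --pt "0 0 -0.03 0 0 0 -1" --pt "0 0 -0.035 0 0 0 -1" --pt "0 0 -0.025 0 0 0 -1" --pt "0.02 0.043 0 0 0 0 -1" --pt "0.02 0.043 0 0 0 0 -1" --pt "0.02 0.043 0 0 0 0 -1" --pt "0.02 0.043 0 0 0 0 -1" --pt "0.02 0.043 0 0 0 0 -1" --pt "0.02 0.043 0 0 0 0 -1" --pt "0.02 0.043 0 0 0 0 -1"

```text
t: 4.65
tcp_pos: [0.5393, 0.1197, 0.1157]
tool_rot: [0.14, 0.99, 0.0, 0.0]
force: [0.9, -0.4, -2.5]
finger_gap: 0.28
gripper_force: 49.6
```

Emit:
drive_tool --pt "0.017 0.043 0 0 0 0 -1" --pt "0 0 0 0 0 0 -1" --pt "0 0 0 0 0 0 -1"

```text
t: 4.95
tcp_pos: [0.5349, 0.1653, 0.1156]
tool_rot: [0.138, 0.99, -0.0, 0.0]
force: [0.2, -0.8, -2.4]
finger_gap: 0.274
gripper_force: 49.7
```

```bash
python3 - <<'E'
from h import *
d=snap('wrist'); save(d,'w3.png'); np.save('w3.npy',d,allow_pickle=True)
s=d['s'];print(s['t'],s['tcp_pos'],s['tool_rot'],s['qd'].round(3),s['finger_gap'],s['gripper_force'],s['force'])
c=cloud(d);h=cv2.cvtColor(d['image'],cv2.COLOR_RGB2HSV)
r=np.hypot(c[...,0]-s['tcp_pos'][0],c[...,1]-s['tcp_pos'][1])
m=(h[...,1]<70)&(h[...,2]>140)&(c[...,2]>0)&(c[...,2]<.03);
cv2.imwrite('pics/m3.png',m*255)
E
```

```text
4.95 [0.53492965 0.16528324 0.11555269] [ 1.38243077e-01  9.90398296e-01 -1.50692848e-04  2.08776100e-04] [-0.05   0.002  0.001 -0.006  0.001 -0.003] 0.27420231119802735 49.71131443977356 [ 0.20315348 -0.76336006 -2.36314213][ WARN:0@1.881] global loadsave.cpp:1063 imwrite_ Unsupported depth image for selected encoder is fallbacked to CV_8U.
```

View pics/w3.png

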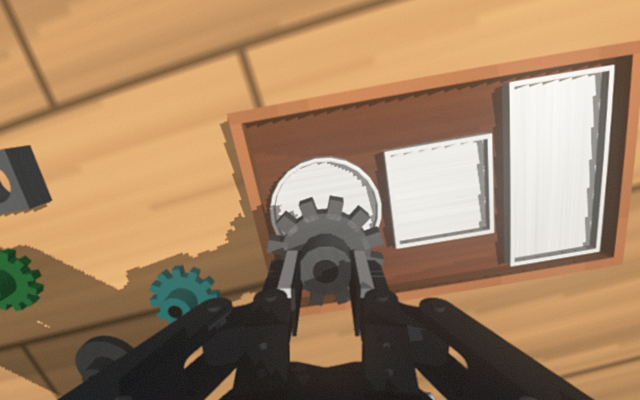

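The wrist view shows the sprocket held by its hub at (325,268), over the round dish at (326,205). The square dish at (440,190) and the long dish at (560,165) are fully visible. Next I'll check the tilt and the dish centres.

```bash
python3 - <<'E'
from h import *
from scipy.optimize import least_squares
d=np.load('w3.npy',allow_pickle=True).item()
c=cloud(d);h=cv2.cvtColor(d['image'],cv2.COLOR_RGB2HSV)
m=((h[...,1]<70)&(h[...,2]>110)&(c[...,2]>0)&(c[...,2]<.03)).astype(np.uint8); m[:30]=0
m=cv2.morphologyEx(m,cv2.MORPH_CLOSE,np.ones((5,5)))
n,l,st,cc=cv2.connectedComponentsWithStats(m)
for i in range(1,n):
    if st[i,4]<1500: continue
    ct=max(cv2.findContours((l==i).astype(np.uint8),0,1)[0],key=len)[:,0]
    P=plane(d,ct,.018)[:,:2]; rc=cv2.minAreaRect((P*1000).astype(np.float32))
    zz=c[l==i][:,2]; print(st[i],rc,'floor z',np.nanmedian(zz),np.nanpercentile(zz,95))
    if cc[i][0]<385:
        Q=P[ct[:,1]<215]; f=least_squares(lambda p:np.hypot(*(Q-p[:2]).T)-p[2],[.535,.164,.04],loss='soft_l1',f_scale=.001); print('circle',f.x)
# held plate
t=d['s']['tcp_pos']; r=np.hypot(c[...,0]-t[0],c[...,1]-t[1])
k=(r<.034)&(c[...,2]>.085)&(c[...,2]<.112)&(d['image'].max(2)<140)
P=c[k]; z=P[:,2]; print(len(P),np.percentile(z,[5,25,50,75,95]).round(4))
G=P[abs(z-np.median(z))<.006]
for _ in range(5):
    A=np.c_[G[:,:2]-t[:2],np.ones(len(G))]; s=np.linalg.lstsq(A,G[:,2],rcond=None)[0]; e=abs(A@s-G[:,2]); G=G[e<.003]
print('plate tilt deg',np.degrees(s[:2]),'z at tcp',s[2],len(G))
E
```

```text
[  502    64   113   203 17846] ((554.58154296875, 336.7315979003906), (77.81361389160156, 141.89353942871094), 84.16878509521484) floor z 0.011608770998688026 0.018602524645952218
[  382   132   115   117 10734] ((545.416748046875, 252.87686157226562), (80.43968200683594, 78.66393280029297), 84.25172424316406) floor z 0.011692169891441201 0.018740418906676624
[ 270  156  112   79 4876] ((523.1632080078125, 168.4296875), (83.48490142822266, 57.96176528930664), 77.87004089355469) floor z 0.011717736152669161 0.01871669450141102
circle [0.51740333 0.17135575 0.02646491]
5447 [0.092  0.096  0.0966 0.0975 0.1116]
plate tilt deg [ 0.10442434 -0.09553469] z at tcp 0.09646057861966847 3919
```

Emit:
drive_tool --pt "0 0 0.03 0 0 0 -1" --pt "0 0 0.03 0 0 0 -1" --pt "0 0 0.012 0 0 0 -1" --pt "0 0 0.004 0 0 0 -1" --pt "0 0 0 0 0 0 -1" --pt "0 0 0 0 0 0 -1"

```text
t: 5.6
tcp_pos: [0.5365, 0.1635, 0.0402]
tool_rot: [0.14, 0.99, 0.0, 0.001]
force: [0.6, 0.8, -2.8]
finger_gap: 0.272
gripper_force: 49.7
```

Emit:
drive_tool --pt "0 0 0.0015 0 0 0 -1" --pt "0 0 0 0 0 0 -1" --pt "0 0 0 0 0 0 0" --pt "0 0 0 0 0 0 0" --pt "0 0 0 0 0 0 0" --pt "0 0 0 0 0 0 0"

```text
t: 6.2
tcp_pos: [0.5354, 0.1641, 0.0379]
tool_rot: [0.14, 0.99, 0.0, 0.0]
force: [0.5, -0.3, 0.2]
finger_gap: 0.495
gripper_force: 0.0
```

Emit:
drive_tool --pt "0 0 -0.03 0 0 0 0.4" --pt "0 0 -0.04 0 0 0 0.4" --pt "0 0 -0.03 0 0 0 0.4" --pt "0 0 0 0 0 0 0.4"

```text
t: 6.6
tcp_pos: [0.5383, 0.1645, 0.142]
tool_rot: [0.14, 0.99, 0.001, 0.004]
force: [0.8, -0.3, -0.0]
finger_gap: 0.696
gripper_force: 0.0
```

```bash
python3 - <<'E'
from h import *
d=snap('wrist'); save(d,'w4.png'); print(d['s']['t'],d['s']['tcp_pos'],d['s']['finger_gap'])
c=cloud(d); r=np.hypot(c[...,0]-.5355,c[...,1]-.165); im=d['image'].max(2)
for lo,hi in((.03,.045),(.015,.026)):
    P=c[(r<.038)&(c[...,2]>lo)&(c[...,2]<hi)&(im<130)]; print(len(P),np.median(P,0),P.min(0),P.max(0))
E
```

```text
6.6 [0.53827259 0.16447119 0.14197737] 0.6960201134958408
855 [0.53343443 0.16565159 0.03548764] [0.52133247 0.15300726 0.03017664] [0.54733172 0.17818437 0.03735639]
2308 [0.5289819  0.16595373 0.01949638] [0.50437158 0.13486543 0.01506826] [0.56339298 0.19419339 0.02588987]
```

Emit:
drive_tool --pt "-0.0045 -0.048 0 0 0 0 0.4" --pt "-0.0045 -0.048 0 0 0 0 0.4" --pt "-0.0045 -0.048 0 0 0 0 0.4" --pt "-0.0045 -0.048 0 0 0 0 0.4" --pt "-0.0045 -0.048 0 0 0 0 0.4" --pt "-0.0045 -0.048 0 0 0 0 0.4" --pt "-0.0045 -0.048 0 0 0 0 0.4" --pt "-0.0045 -0.048 0 0 0 0 0.4" --pt "-0.0045 -0.048 0 0 0 0 0.4" --pt "-0.0045 -0.048 0 0 0 0 0.4"

```text
t: 7.65
tcp_pos: [0.4441, -0.3107, 0.1362]
tool_rot: [0.14, 0.99, 0.001, -0.001]
force: [0.9, -0.1, 0.3]
finger_gap: 0.699
gripper_force: 0.0
```

Emit:
drive_tool --pt "-0.0045 -0.048 0 0 0 0 0.4" --pt "0 0 0 0 0 0 0.4" --pt "0 0 0 0 0 0 0.4"

```text
t: 7.95
tcp_pos: [0.4354, -0.3573, 0.1362]
tool_rot: [0.141, 0.99, 0.001, -0.001]
force: [-0.3, -0.3, -0.8]
finger_gap: 0.702
gripper_force: 0.0
```

```bash
cat > nut.py <<'E'
from h import *
def nut(d,xy,R=.045):
    c=cloud(d); r=np.hypot(c[...,0]-xy[0],c[...,1]-xy[1])
    m=big((c[...,2]>.0185)&(c[...,2]<.03)&(r<R)&(d['image'].max(2)<140)); ct=max(cv2.findContours(m,0,1)[0],key=len)
    ct=cv2.convexHull(ct)[:,0]
    P=plane(d,ct,.022)[:,:2]; z=np.median(c[m>0][:,2])
    M=cv2.moments((P*1e5).astype(np.float32)); cen=np.array([M['m10'],M['m01']])/M['m00']/1e5
    # flats: width as function of direction, 60deg periodic
    a=np.radians(np.arange(0,180,.5)); w=(P@np.array([np.cos(a),np.sin(a)])); w=w.max(0)-w.min(0)
    s=w.reshape(3,120).mean(0); k=s.argmin(); return cen,z,k*.5,w.reshape(3,120)[:,k],cv2.moments(ct),np.sqrt(M['m00']/1e10/.866)
if __name__=='__main__':
    d=snap('wrist'); save(d,'w5.png'); np.save('w5.npy',d,allow_pickle=True); s=d['s']
    print(s['t'],s['tcp_pos'],s['tool_rot'],s['q'].round(2)); x=nut(d,(.436,-.358)); print(x[:4],x[5])
E
python3 nut.py
```

```text
7.95 [ 0.43537649 -0.35728686  0.13616618] [ 0.14133088  0.98996094  0.00124327 -0.00117471] [-0.89  0.6   1.68  0.    0.86 -2.17]
(array([ 0.4369744 , -0.35689638]), np.float64(0.0224069048229443), np.float64(40.5), array([0.04606471, 0.04627728, 0.04719322])) 0.046091597256994306
```

View pics/w4.png

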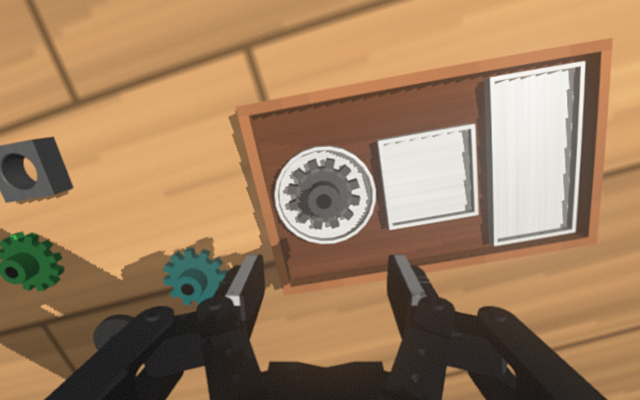

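View pics/w5.png

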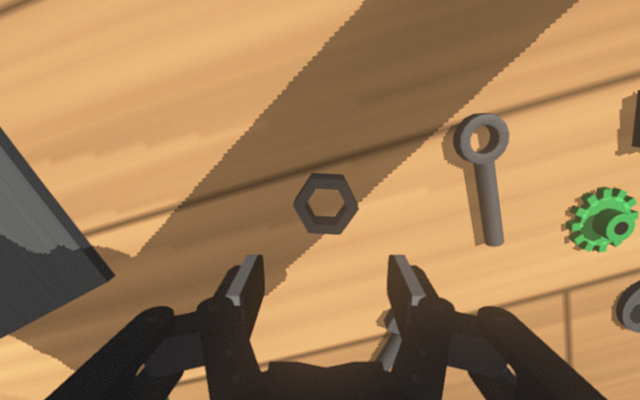

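The first picture shows the sprocket flat in the round dish at (324,195). The second shows the hex nut at (326,204), with flat normals at 40.5° plus multiples of 60°, and the eye pin with its ring at (481,139) and shank end at (493,240).

Emit:
drive_tool --pt "-0.0015 0.001 0.01 0 0 8.33 0.6" --pt "0 0 0.01 0 0 8.33 0.6" --pt "0 0 0.01 0 0 8.33 0.6" --pt "0 0 0.01 0 0 8.33 0.6" --pt "0 0 0 0 0 0 0.6" --pt "0 0 0 0 0 0 0.6"

```text
t: 8.6
tcp_pos: [0.4384, -0.3546, 0.0975]
tool_rot: [0.416, 0.91, 0.0, -0.001]
force: [-0.3, -0.4, 1.2]
finger_gap: 0.8
gripper_force: 0.0
```

```bash
python3 - <<'E'
from nut import *
d=snap('wrist'); save(d,'w6.png'); np.save('w6.npy',d,allow_pickle=True); s=d['s']
print(s['t'],s['tcp_pos'],s['tool_rot'],'y ang',np.degrees(2*np.arctan2(s['tool_rot'][1],s['tool_rot'][0]))-90,s['finger_gap'])
x=nut(d,(.437,-.357)); d5=np.load('w5.npy',allow_pickle=True).item(); x5=nut(d5,(.437,-.357)); print(x[:4])
f=lambda M:[M['m10']/M['m00'],M['m01']/M['m00']]
print('tri top face centre',tri([ray(d5,[f(x5[4])]),ray(d,[f(x[4])])]))
E
```

```text
8.6 [ 0.43841035 -0.35460279  0.09745254] [ 4.15678883e-01  9.09510850e-01  4.84502265e-04 -9.19547136e-04] y ang 40.87581914373675 0.8001286339939077
(array([ 0.43732221, -0.35666403]), np.float64(0.02244264480050312), np.float64(40.5), array([0.04611449, 0.04703602, 0.04725585]))
tri top face centre [ 0.43751977 -0.35705007  0.01829047]
```

Emit:
drive_tool --pt "-0.001 -0.002 0.03 0 0 0 0.6" --pt "0 0 0.03 0 0 0 0.6" --pt "0 0 0.013 0 0 0 0.6" --pt "0 0 0 0 0 0 0.6" --pt "0 0 0 0 0 0 -1" --pt "0 0 0 0 0 0 -1" --pt "0 0 0 0 0 0 -1" --pt "0 0 0 0 0 0 -1" --pt "0 0 0 0 0 0 -1"

```text
t: 9.55
tcp_pos: [0.4382, -0.3593, 0.0264]
tool_rot: [0.418, 0.909, -0.001, 0.001]
force: [-0.3, 0.5, 6.6]
finger_gap: 0.519
gripper_force: 52.0
```

Emit:
drive_tool --pt "0 0 -0.03 0 0 0 -1" --pt "0 0 -0.035 0 0 0 -1" --pt "0 0 -0.025 0 0 0 -1" --pt "0.03 0.037 0 0 0 0 -1" --pt "0.03 0.037 0 0 0 0 -1" --pt "0.03 0.037 0 0 0 0 -1" --pt "0.03 0.037 0 0 0 0 -1" --pt "0.03 0.037 0 0 0 0 -1" --pt "0.03 0.037 0 0 0 0 -1" --pt "0.03 0.037 0 0 0 0 -1"

```text
t: 10.55
tcp_pos: [0.4974, -0.0286, 0.115]
tool_rot: [0.418, 0.908, 0.0, 0.0]
force: [0.6, -0.1, -2.7]
finger_gap: 0.515
gripper_force: 52.5
```

Emit:
drive_tool --pt "0.03 0.037 0 0 0 0 -1" --pt "0.03 0.037 0 0 0 0 -1" --pt "0.03 0.037 0 0 0 0 -1" --pt "0.03 0.037 0 0 0 0 -1" --pt "0.03 0.037 0 0 0 0 -1" --pt "0.03 0.037 0 0 0 0 -1" --pt "0 0 0 0 0 0 -1" --pt "0 0 0 0 0 0 -1"

```text
t: 11.35
tcp_pos: [0.5481, 0.2517, 0.1145]
tool_rot: [0.417, 0.909, -0.0, -0.0]
force: [-1.1, 0.3, -3.2]
finger_gap: 0.516
gripper_force: 52.5
```

```bash
python3 - <<'E'
from h import *
d=snap('wrist'); save(d,'w7.png'); np.save('w7.npy',d,allow_pickle=True); s=d['s']
print(s['t'],s['tcp_pos'],s['tool_rot'],s['finger_gap'],s['gripper_force'],s['force'])
c=cloud(d);t=s['tcp_pos'];r=np.hypot(c[...,0]-t[0],c[...,1]-t[1])
P=c[(r<.03)&(c[...,2]<t[2]+.002)&(c[...,2]>.06)&(d['image'].max(2)<140)];z=P[:,2];print(len(P),np.percentile(z,[2,25,50,75,98]).round(4))
G=P[z>np.percentile(z,50)-.003]
for _ in range(6):
    A=np.c_[G[:,:2]-t[:2],np.ones(len(G))]; q=np.linalg.lstsq(A,G[:,2],rcond=None)[0]; G=G[abs(A@q-G[:,2])<.002]
print('tilt',np.degrees(q[:2]),q[2],len(G))
E
```

```text
11.35 [0.54814383 0.25173008 0.11449599] [ 4.16516050e-01  9.09128230e-01 -4.23184408e-04 -2.49061824e-04] 0.5161053192995199 52.54399986471981 [-1.05291715  0.32432731 -3.20738384]
7360 [0.0904 0.1036 0.1101 0.1108 0.1133]
tilt [-0.00806873  0.00830218] 0.11056193838937528 4542
```

View pics/w7.png

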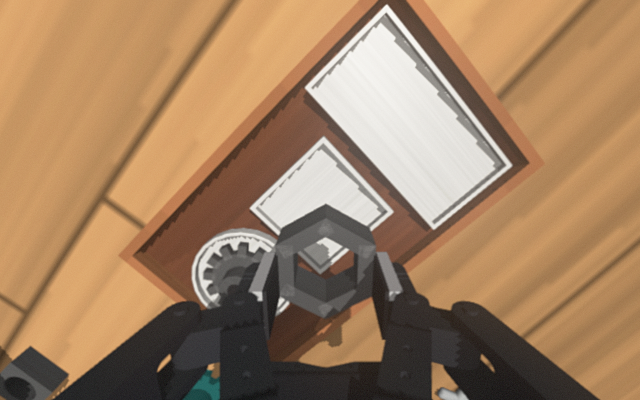

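The nut is held level at (325,262). It is over the square dish, whose visible corner is at (323,140). The sprocket is still in the round dish at (238,275).

Emit:
drive_tool --pt "0.002 -0.002 0.03 0 0 0 -1" --pt "0 0 0.03 0 0 0 -1" --pt "0 0 0.012 0 0 0 -1" --pt "0 0 0.003 0 0 0 -1" --pt "0 0 0 0 0 0 -1" --pt "0 0 0 0 0 0 -1"

```text
t: 12.0
tcp_pos: [0.5473, 0.2506, 0.041]
tool_rot: [0.418, 0.908, 0.001, 0.001]
force: [-0.8, 0.3, -1.8]
finger_gap: 0.521
gripper_force: 52.5
```

Emit:
drive_tool --pt "0.002 -0.001 0.003 0 0 0 -1" --pt "0 0 0 0 0 0 -1" --pt "0 0 0 0 0 0 -1"

```text
t: 12.3
tcp_pos: [0.544, 0.2519, 0.0374]
tool_rot: [0.418, 0.909, 0.0, 0.0]
force: [-0.1, 0.3, 0.2]
finger_gap: 0.52
gripper_force: 52.8
```

Emit:
drive_tool --pt "0 0 0 0 0 0 0.4" --pt "0 0 0 0 0 0 0.4" --pt "0 0 0 0 0 0 0.4" --pt "0 0 0 0 0 0 0.4" --pt "0 0 -0.03 0 0 0 0.4" --pt "0 0 -0.04 0 0 0 0.4" --pt "0 0 -0.03 0 0 0 0.4" --pt "0 0 0 0 0 0 0.2"

```text
t: 13.1
tcp_pos: [0.5472, 0.2526, 0.1414]
tool_rot: [0.418, 0.909, 0.003, 0.004]
force: [0.5, -0.2, 0.1]
finger_gap: 0.596
gripper_force: 0.0
```

```bash
python3 - <<'E'
from nut import *
d=snap('wrist'); save(d,'w8.png'); print(d['s']['t'],d['s']['tcp_pos'],d['s']['finger_gap'])
c=cloud(d); r=np.hypot(c[...,0]-.5445,c[...,1]-.252)
P=c[(r<.03)&(c[...,2]>.029)&(c[...,2]<.05)&(d['image'].max(2)<140)]; print(len(P),np.median(P,0),P.min(0),P.max(0),(P.min(0)+P.max(0))/2)
E
```

```text
13.1 [0.54722142 0.25257941 0.1414121 ] 0.5960466664855446
1776 [0.54213736 0.25485244 0.03342944] [0.51777805 0.22971626 0.02901406] [0.56867227 0.27916097 0.03563844] [0.54322516 0.25443862 0.03232625]
```

Emit:
drive_tool --pt "0 0 0 0 0 -8.25 0.2" --pt "0 0 0 0 0 -8.25 0.2" --pt "0 0 0 0 0 -8.25 0.2" --pt "0 0 0 0 0 -8.25 0.2" --pt "0 0 0 0 0 -8.25 0.2" --pt "0 0 0 0 0 -8.25 0.2"

```text
t: 13.75
tcp_pos: [0.5429, 0.2513, 0.1349]
tool_rot: [-0.004, 1.0, -0.0, -0.002]
force: [0.3, -0.1, 0.4]
finger_gap: 0.604
gripper_force: 0.0
```

Emit:
drive_tool --pt "0.009 -0.0476 0 0 0 0 0.2" --pt "0.009 -0.0476 0 0 0 0 0.2" --pt "0.009 -0.0476 0 0 0 0 0.2" --pt "0.009 -0.0476 0 0 0 0 0.2" --pt "0.009 -0.0476 0 0 0 0 0.2" --pt "0.009 -0.0476 0 0 0 0 0.2" --pt "0.009 -0.0476 0 0 0 0 0.2" --pt "0.009 -0.0476 0 0 0 0 0.2" --pt "0.009 -0.0476 0 0 0 0 0.2" --pt "0 0 0 0 0 0 0.2"

```text
t: 14.75
tcp_pos: [0.4634, -0.1828, 0.1358]
tool_rot: [0.003, 1.0, -0.001, 0.0]
force: [-0.5, -0.5, -0.1]
finger_gap: 0.598
gripper_force: 0.0
```

Emit:
drive_tool --pt "0.009 -0.0476 0 0 0 0 0.2" --pt "0 0 0 0 0 0 0.2" --pt "0 0 0 0 0 0 0.2"

```text
t: 15.05
tcp_pos: [0.4541, -0.2241, 0.1357]
tool_rot: [0.0, 1.0, 0.001, -0.001]
force: [0.6, 0.5, -0.2]
finger_gap: 0.601
gripper_force: 0.0
```

```bash
cat > pin.py <<'E'
from h import *
def pin(d,xy=(.455,-.224)):
    c=cloud(d); r=np.hypot(c[...,0]-xy[0],c[...,1]-xy[1])
    m=big((c[...,2]>.006)&(c[...,2]<.025)&(r<.068)&(d['image'].max(2)<140)); v,u=np.nonzero(m); uv=np.c_[u,v]
    P=plane(d,uv,.012)[:,:2]; z=c[m>0][:,2]; a=cv2.fitLine(P.astype(np.float32),cv2.DIST_HUBER,0,1e-4,1e-4).ravel()[:2]
    a*=np.sign(a[0])
    for _ in range(3):  # refine on the shank only: +57..-10 mm from the middle
        x=P@a; mid=(x.min()+x.max())/2; S=P[(x>mid-.008)&(x<mid+.054)]
        l=cv2.fitLine(S.astype(np.float32),cv2.DIST_L2,0,1e-5,1e-5).ravel(); a=l[:2]*np.sign(l[0])
    o=l[2:]+a*(mid-l[2:]@a); return o,np.degrees(np.arctan2(a[1],a[0])),x.max()-x.min(),np.percentile(z,[50,95]),[P[x.argmin()],P[x.argmax()]],uv[[x.argmin(),x.argmax()]]
if __name__=='__main__':
    import sys
    d=snap('wrist'); save(d,sys.argv[1]+'.png'); np.save(sys.argv[1]+'.npy',d,allow_pickle=True); s=d['s']
    print(s['t'],s['tcp_pos'],s['q'].round(2),'yang',np.degrees(2*np.arctan2(s['tool_rot'][1],s['tool_rot'][0]))-90); print(pin(d))
E
python3 pin.py w9
```

```text
15.05 [ 0.45405041 -0.22414192  0.13574855] [-0.68  0.54  1.83  0.    0.78 -2.25] yang 89.97334995933025
(array([ 0.45871976, -0.22421004]), np.float32(-0.34164268), np.float64(0.11487158129723168), array([0.01580937, 0.01720971]), [array([ 0.40130831, -0.21995594]), array([ 0.51614165, -0.22671235])], array([[330, 136],
       [322, 268]]))
```

View pics/w8.png

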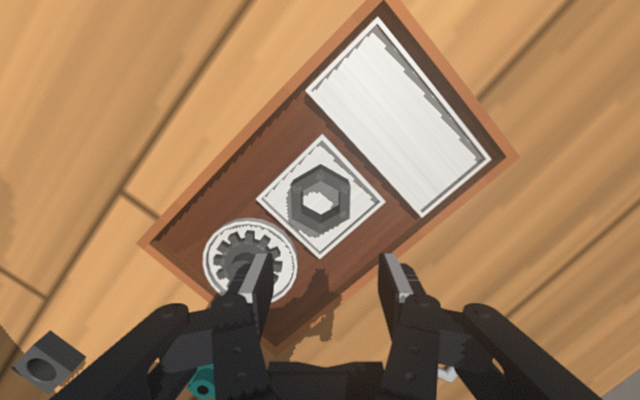

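View pics/w9.png

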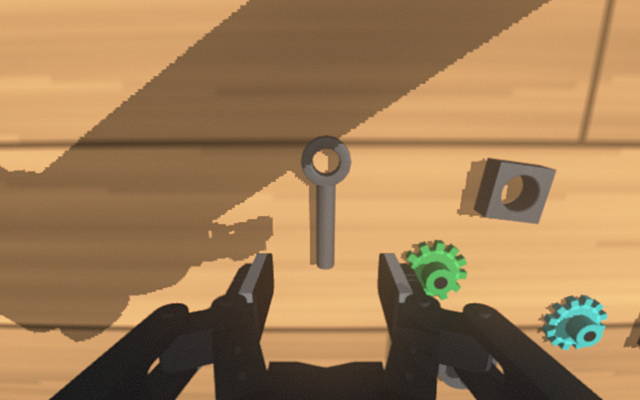

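The first picture shows the nut flat in the square dish at (320,201) and the sprocket in the round dish. The second shows the eye pin with its ring at (326,160) and its tip at (324,267), pointing along world x, with the green sprocket clear at (437,273).

Emit:
drive_tool --pt "-0.005 0 0.03 0 0 0 0.1" --pt "0 0 0.02 0 0 0 0.1" --pt "0 0 0 0 0 0 0.1" --pt "0 0 0 0 0 0 0.1"

```text
t: 15.5
tcp_pos: [0.4596, -0.2227, 0.0865]
tool_rot: [-0.002, 1.0, 0.001, -0.001]
force: [-0.1, -0.4, 0.6]
finger_gap: 0.547
gripper_force: 0.0
```

```bash
python3 pin.py w10; python3 - <<'E'
from pin import *
a,b=[np.load(n+'.npy',allow_pickle=True).item() for n in('w9','w10')]
def hole(d):
    c=cloud(d); m=big((c[...,2]>.006)&(c[...,2]<.025)&(np.hypot(c[...,0]-.455,c[...,1]+.224)<.068)&(d['image'].max(2)<140))
    cs,h=cv2.findContours(m,cv2.RETR_CCOMP,1); q=max([k for k,x in zip(cs,h[0]) if x[3]>=0],key=cv2.contourArea); return [cv2.fitEllipse(q)[0]]
ha,hb=hole(a),hole(b); print(tri([ray(a,ha),ray(b,hb)]),plane(a,ha,.016),plane(b,hb,.016))
E
```

```text
15.5 [ 0.45961532 -0.22271004  0.08653686] [-0.67  0.63  1.85  0.    0.67 -2.24] yang 90.19805905383984
(array([ 0.45859665, -0.22410094]), np.float32(-0.6128164), np.float64(0.11581409945357957), array([0.01586001, 0.0172207 ]), [array([ 0.40069435, -0.22334659]), array([ 0.51647729, -0.22687901])], array([[324, 133],
       [319, 294]]))
[ 0.42132436 -0.22340692  0.00723134] [[ 0.41987441 -0.22344648  0.016     ]] [[ 0.41978333 -0.2233605   0.016     ]]
```

Emit:
drive_tool --pt "0 -0.001 0.03 0 0 0 0.1" --pt "0 0 0.025 0 0 0 0.1" --pt "0 0 0.012 0 0 0 0.1" --pt "0 0 0 0 0 0 0.1" --pt "0 0 0 0 0 0 -1" --pt "0 0 0 0 0 0 -1" --pt "0 0 0 0 0 0 -1" --pt "0 0 0 0 0 0 -1" --pt "0 0 0 0 0 0 -1"

```text
t: 16.45
tcp_pos: [0.4605, -0.2258, 0.0212]
tool_rot: [-0.001, 1.0, -0.001, 0.001]
force: [1.0, 0.5, 6.5]
finger_gap: 0.153
gripper_force: 48.7
```

Emit:
drive_tool --pt "0 0 -0.03 0 0 0 -1" --pt "0 0 -0.035 0 0 0 -1" --pt "0 0 -0.03 0 0 0 -1" --pt "-0.008 0.047 0 0 0 0 -1" --pt "-0.008 0.047 0 0 0 0 -1" --pt "-0.008 0.047 0 0 0 0 -1" --pt "-0.008 0.047 0 0 0 0 -1" --pt "-0.008 0.047 0 0 0 0 -1" --pt "-0.008 0.047 0 0 0 0 -1" --pt "-0.008 0.047 0 0 0 0 -1"

```text
t: 17.45
tcp_pos: [0.5153, 0.1056, 0.1151]
tool_rot: [-0.001, 1.0, -0.0, 0.0]
force: [1.1, -0.7, -2.7]
finger_gap: 0.154
gripper_force: 49.5
```

Emit:
drive_tool --pt "-0.008 0.047 0 0 0 0 -1" --pt "-0.008 0.047 0 0 0 0 -1" --pt "-0.008 0.047 0 0 0 0 -1" --pt "-0.008 0.047 0 0 0 0 -1" --pt "-0.007 0.045 0 0 0 5.3 -1" --pt "0 0 0 0 0 0 -1" --pt "0 0 0 0 0 0 -1"

```text
t: 18.15
tcp_pos: [0.5531, 0.3376, 0.1145]
tool_rot: [0.044, 0.999, -0.0, -0.0]
force: [-0.1, -0.9, -2.3]
finger_gap: 0.156
gripper_force: 49.5
```

```bash
python3 - <<'E'
from h import *
d=snap('wrist'); save(d,'w11.png'); np.save('w11.npy',d,allow_pickle=True); s=d['s']
print(s['t'],s['tcp_pos'],s['finger_gap'],s['gripper_force'],s['force'],'yang',np.degrees(2*np.arctan2(s['tool_rot'][1],s['tool_rot'][0]))-90)
c=cloud(d);t=s['tcp_pos'];r=np.hypot(c[...,0]-t[0],c[...,1]-t[1]); dx=c[...,0]-t[0]
for lo,hi in((-.06,-.02),(-.02,-.011),(.011,.03),(.03,.06)):
    P=c[(dx>lo)&(dx<hi)&(r<.065)&(c[...,2]<t[2]+.01)&(c[...,2]>.05)&(d['image'].max(2)<140)]
    if len(P): print(lo,len(P),np.percentile(P[:,2],[50,75,90]).round(4),np.median(P,0).round(4),P.min(0).round(4),P.max(0).round(4))
h=cv2.cvtColor(d['image'],cv2.COLOR_RGB2HSV)
m=((h[...,1]<70)&(h[...,2]>110)&(c[...,2]>0.004)&(c[...,2]<.03)&(c[...,1]>.298)&(c[...,1]<.385)).astype(np.uint8)
v,u=np.nonzero(m);P=plane(d,np.c_[u,v],.018)[:,:2];print(cv2.minAreaRect((P*1000).astype(np.float32)))
E
```

```text
18.15 [0.5531003  0.33757551 0.11453908] 0.155756966102702 49.53447997570038 [-0.07284623 -0.94027315 -2.3184272 ] yang 84.98113571000053
-0.06 4675 [0.1093 0.1098 0.1101] [0.5136 0.3421 0.1093] [0.4938 0.3223 0.0958] [0.5331 0.3617 0.1115]
-0.02 573 [0.1085 0.1091 0.1098] [0.5377 0.3391 0.1085] [0.5331 0.3259 0.1021] [0.5421 0.3469 0.1217]
0.011 937 [0.1087 0.1093 0.1098] [0.5735 0.3361 0.1087] [0.5641 0.328  0.1014] [0.5831 0.3438 0.1172]
0.03 1073 [0.1086 0.1093 0.1098] [0.5943 0.3337 0.1086] [0.5831 0.3249 0.1022] [0.6071 0.3424 0.1114]
((542.4443359375, 339.7068176269531), (73.77310180664062, 117.46228790283203), 84.16291809082031)
```

View pics/w11.png

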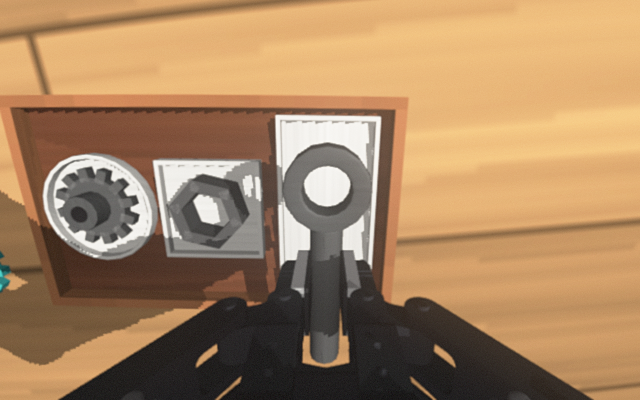

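The pin is held level, with its ring at (327,187) and its shank down to (324,355). It lies lengthwise over the long dish, and the nut (207,212) and sprocket (98,207) are seated.

Emit:
drive_tool --pt "0 0.001 0.03 0 0 0 -1" --pt "0 0 0.03 0 0 0 -1" --pt "0 0 0.015 0 0 0 -1" --pt "0 0 0.004 0 0 0 -1" --pt "0 0 0 0 0 0 -1" --pt "0 0 0 0 0 0 -1"

```text
t: 18.8
tcp_pos: [0.5551, 0.3376, 0.037]
tool_rot: [0.046, 0.999, 0.0, 0.001]
force: [-0.0, 0.2, -1.8]
finger_gap: 0.154
gripper_force: 49.6
```

Emit:
drive_tool --pt "0.001 0.001 0.003 0 0 0 -1" --pt "0 0 0 0 0 0 -1" --pt "0 0 0 0 0 0 -1"

```text
t: 19.1
tcp_pos: [0.5533, 0.339, 0.0334]
tool_rot: [0.045, 0.999, 0.0, 0.0]
force: [0.0, 0.6, -1.8]
finger_gap: 0.155
gripper_force: 49.6
```

Emit:
drive_tool --pt "0 0 0.001 0 0 0 -1" --pt "0 0 0 0 0 0 -1" --pt "0 0 0 0 0 0 -0.3" --pt "0 0 0 0 0 0 -0.3" --pt "0 0 0 0 0 0 -0.3" --pt "0 0 0 0 0 0 -0.3" --pt "0 0 -0.02 0 0 0 -0.3" --pt "0 0 -0.04 0 0 0 -0.3" --pt "0 0 -0.05 0 0 0 0" --pt "0 0 0 0 0 0 0"

```text
t: 20.1
tcp_pos: [0.5578, 0.3408, 0.1492]
tool_rot: [0.045, 0.999, 0.003, 0.007]
force: [1.1, -0.1, 0.7]
finger_gap: 0.5
gripper_force: 0.0
```

Emit:
drive_tool --pt "0.03 0 -0.03 0 0 0 0" --pt "0.03 0 -0.03 0 0 0 0" --pt "0 0 0 0 0 0 0" --pt "0 0 0 0 0 0 0"

```text
t: 20.5
tcp_pos: [0.4934, 0.3445, 0.2023]
tool_rot: [0.045, 0.999, 0.0, 0.001]
force: [0.3, 0.7, 0.7]
finger_gap: 0.502
gripper_force: 0.0
```

```bash
python3 - <<'E'
from h import *
d=snap('wrist'); save(d,'w12.png'); print(d['s']['t'],d['s']['tcp_pos'],d['s']['finger_gap'])
c=cloud(d); a=np.radians(-5.8); R=np.array([[np.cos(a),-np.sin(a)],[np.sin(a),np.cos(a)]])
q=(c[...,:2]-[.5533,.3386])@R; dk=d['image'].max(2)<110
for n,oy,lo in(('pin',0,.018),('nut',-.087,.025),('sprocket',-.174,.016)):
    m=(abs(q[...,0])<.065)&(abs(q[...,1]-oy)<.038)&(c[...,2]>lo)&(c[...,2]<.05)&dk
    p=q[m]-[0,oy]; z=c[m][:,2]; print(n,m.sum(),np.percentile(p,[1,99],axis=0).round(4).tolist(),'z',np.percentile(z,[50,95]).round(4))
m=(abs(q[...,1])<.036)&(c[...,2]>.02)&(c[...,2]<.05)&dk
for lo,hi in((-.057,-.017),(-.01,.02),(.03,.055)): k=m&(q[...,0]>lo)&(q[...,0]<hi); print(np.percentile(c[k][:,2],[50,90]).round(4))
t=snap('top'); save(t,'top1.png')
E
```

```text
20.5 [0.49341017 0.34453108 0.2022931 ] 0.5017407434979445
pin 1544 [[-0.0588, -0.0168], [0.051, 0.0173]] z [0.0268 0.0283]
nut 1164 [[-0.0257, -0.0214], [0.0206, 0.0263]] z [0.0333 0.0345]
sprocket 2016 [[-0.0293, -0.0334], [0.037, 0.0291]] z [0.02   0.0363]
[0.0272 0.0283]
[0.0264 0.0277]
[0.0265 0.0276]
```

View pics/w12.png

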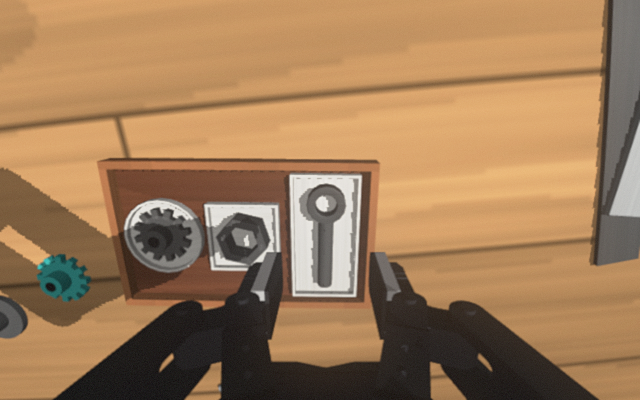

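View pics/top1.png

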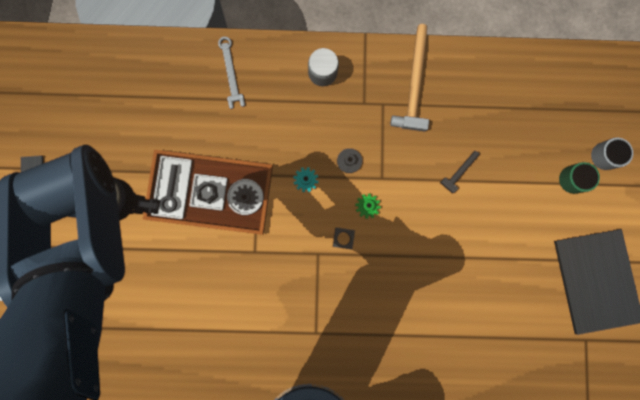

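The wrist view shows the pin in the long dish at (324,235), the nut at (242,238) and the sprocket at (163,236), all lying flat at the expected heights. The top view shows the look-alikes where they were, at (350,160), (344,238) and (460,172). I'll hand the job in.

```bash
python3 -c "
from station import manip
print(manip.sign_off())"
```

```text
the job is handed in; nothing more can be done
None
```

The kit is made up and handed in at about 20.5 s: sprocket in the round dish, hex nut in the square dish and eye pin in the long dish, all flat and upright, with the look-alikes left where they lay.

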